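# Check-weigh a sign bracket

### The arm

A 7-joint arm with a two-finger parallel gripper is mounted at the origin on the work surface. World frame = base frame: x ahead of the robot, y to its left, z up, the work surface at z = 0. Lengths are in mm, angles in degrees, forces in N, time in s.
With the tool pointing down it reaches from about 425 to 875 mm from the base axis. Payload 9.9 kg.
Tool frame: the origin (TCP) lies on the mounting face of the last link; the fingertips stand 173 mm ahead of it and the grasp point (between the pads) lies 155 mm ahead of it; z points along the fingers, y is the line along which they close (so a half turn about z gives the same grasp; the last joint's range is limited). The gripper opens to 85 mm and grips with 20 to 120 N. Pads are 22 mm wide; open, the fingers measure 114 mm over their backs; the gripper's body (76 mm by 85 mm) begins 54 mm behind the grasp point. The pads swing forward as they close: fully open they stand 13 mm farther back than shut.
Start: joints at [-76.307, 32.985, 1.427, 82.34, -0.859, 64.687, -3.237], TCP at [214.12, 640.146, 404.689] pointing down, gripper open.
Joint ranges: [-157.87, 157.87], [-19.46, 123.44], [-87.15, 90], [11.01, 140.99], [-62.26, 242.26], [9.8, 113.94], [-161.44, 161.44]. Speed limits (degrees/s): [127.2, 127.2, 172.46, 172.46, 180, 180, 180].

### API

Orientations are given as a 3x3 rotation matrix whose columns are the frame's x, y, z axes.
In Python, from bench import telemetry, viewer, ticket, models gives the robot as it stands.
- The arm moves only by the tool step_arm, never from a script. Its argument "increments" is one flat list of numbers, 6 for each row, row after row: the shift along the world's x, y, z each as a share of 20 cm, from -1 to 1, then the turn, a rotation vector about the world's x, y, z each as a share of pi/2 rad, from -1 to 1. In form: [x, y, z, wx, wy, wz, x, y, z, wx, wy, wz, ...]. A call has 1 to 10 rows; each row is the pose to reach, as a shift and turn from the pose commanded when the call began; what a row does not reach only later rows make up. A row lasts 1/10 s, in which the tool goes at most 50 mm and 8.59 degrees, less where a joint would pass 70% of its speed; a pose out of reach is approached as far as the arm can. A call with a number of a shift or a turn outside -1 to 1 is refused whole. A call with a gripper value outside its range is refused whole. "grip" is the opening, from 0 (shut) to 1 (fully open), set as the call begins (left out, the last holds). The fingers move at their own pace and stop on an object; "force" is the grip in N (left out, the last holds). Time passes only in rows, so rows that repeat a pose let the fingers close. It gives the time, the measured TCP pose, the force, the opening and the grip force at its end, in the units of the state.
- telemetry.state(): the state, without advancing time (a new reading comes with each control period).
- viewer.grab_frame(name): name is "side" or "top"; returns (picture, depth): 384x512x3 uint8, red, green, blue; 384x512 float32, mm along the optical axis (not along the pixel's ray), 0 where there is no reading.
- viewer.camera_info(name): a dict with "fov_y" (degrees; the focal length in pixels is half the picture's height over the tangent of half this angle, whatever the lens; pixels are square), "cx", "cy" (the principal point, pixels), "dist" ([k1, k2, p1, p2, k3] as OpenCV has them; the pictures are not rectified), "world_to_cam" (4x4, takes a point from world to camera coordinates). Camera axes: x right, y up, looking along -z (the intrinsics and any distortion apply to the point x, -y, -z); pixel columns grow to the right and rows downward; lengths in mm; the calibration is good to about 2 mm. A picture is of the moment at which its call begins. camera_info takes no time and is no camera call.
- ticket.finish_job(): hands the job in; it is judged then, once.
Trained networks look in the newest picture that a camera, given by its name, has taken for a name from the list of things; names that differ only in an ending like _2 or _b are one class to them, and where a whole thing is asked for, a point or a joint stands for the part that bears it (a point fixed in the world has none). Each returns a list of dicts, best first, with "conf" (0 to 1); they miss things now and then, are a little off and sometimes report something else, mostly with a low value. They report only what shows in the picture. A call takes as long as a camera call. They do not tell look-alikes from the thing itself.
- models.look_for(camera, query): "position" ([column, row] as shares, 0 to 1, of the picture: columns of its width, rows of its height, amid what is visible of it).
- models.masks_of(camera, query): "mask" (384x512 bool, what is visible of it) and "position" ([column, row] as shares, 0 to 1, of the picture: columns of its width, rows of its height, amid what is visible of it).
- models.mark_of(camera, query): "position" ([column, row] as shares, 0 to 1, of the picture: columns of its width, rows of its height: a listed point, or the origin of a listed thing).
The state is a dict: "t": time; "joint_positions": joint angles; "dq": joint speeds; "joint_torque": joint torques, N m; "tcp_pos": TCP position; "orientation": TCP orientation; "ft_force": force on the tool from outside, world axes, zero at the start; "ft_torque": the same for the moment, N m; "grip_width": finger opening in mm; "grip_force": force on a finger pad.
Only numpy, scipy, OpenCV 4.12 (cv2) and the standard library are available. Lean on these libraries where they do the work, as an engineer would, in place of code of your own. Each camera call takes 0.05 s, during which the arm holds its last target. There are 200 camera calls.

### The job

Check-weigh the loose flat T-shaped bracket: on the keypad press the small round key fully down to wake the scale and let it come up, then press the large round key the same way to zero the scale while the T compartment is still empty. Then lay the bracket flat and fully down in the T-shaped compartment of the tray on the scale without dropping it, let go, and only then press the long bar key fully down to print the weight and let it come up. Press one key at a time, do not press the square key, and leave the tape, jar and screwdriver where they are.

Things in the scene. Friction and masses are not known exactly. Their poses are not given: they have to be found in the camera images.
- bracket: Loose flat aluminium T bracket, 8 mm thick, about 0.12 kg, lying flat on the table. Origin on its underside, on the stem's middle line; x points from stem to head, z up. Stem 26 mm wide, x = -70 to +24 mm; head 26 mm (x = +24 to +50) by 90 mm (y = -45 to +45). Centre of mass at x = +6 mm. Grip it across the stem at the origin, fingers closing along y.
- scale: Bench scale, fixed: 220 x 220 mm steel platform (top 40 mm above the table) carrying a 200 x 200 mm grey tray with white ribs and a low rim (top 53 mm above the table). Origin under its centre on the table, z up. The tray has a T-shaped compartment and beside it, at -y, a smaller one with two fixed flat straps already in it (leave them).
- pocket (a point): Point on the tray floor, 45 mm above the table, at (12, 35, 45) mm in the scale's frame, where the bracket's origin comes when it lies in the T compartment, with the same x and z axes (head to +x). The ribs round the compartment are 8 mm high and leave 3 mm of play all round. Beside the stem, from x = -42 to +15 mm, there are no ribs: finger room to 57 mm either side of the middle line.
- keypad: Fixed grey keypad unit 190 x 150 x 50 mm with a blank display at its far (+x) side; origin under its centre on the table. Four white keys stand on its top in a 2 x 2 pattern, 65 mm apart along its x and 60 mm along its y. The four shapes change places from start to start.
- key_small (a joint): Small round key, 20 mm across. 0 = up, 0.006 m = fully down. Moves straight down; spring, about 1.5 N to start it and 5 N to hold it fully down; springs back up when let go.
- key_small_top (a point): Small round key: on the keypad, in the middle of the key's top face, which is 64 mm above the table with the key up and 10 mm above the plate around it
- key_large (a joint): Large round key, 38 mm across. 0 = up, 0.006 m = fully down. Moves straight down; spring, about 1.5 N to start it and 5 N to hold it fully down; springs back up when let go.
- key_large_top (a point): Large round key: on the keypad, in the middle of the key's top face, which is 64 mm above the table with the key up and 10 mm above the plate around it
- key_bar (a joint): Long bar key, 16 mm (keypad x) by 46 mm (keypad y). 0 = up, 0.006 m = fully down. Moves straight down; spring, about 1.5 N to start it and 5 N to hold it fully down; springs back up when let go.
- key_bar_top (a point): Long bar key: on the keypad, in the middle of the key's top face, which is 64 mm above the table with the key up and 10 mm above the plate around it
- key_square (a joint): Square key, 26 x 26 mm, not to be pressed. 0 = up, 0.006 m = fully down. Moves straight down; spring, about 1.5 N to start it and 5 N to hold it fully down; springs back up when let go.
- key_square_top (a point): Square key: on the keypad, in the middle of the key's top face, which is 64 mm above the table with the key up and 10 mm above the plate around it
- tape: Bystander: roll of brown tape lying flat, 96 mm across, 45 mm high, origin under its centre.
- jar: Bystander: glass jar with steel cap, 68 mm across, 85 mm high, origin under its centre.
- screwdriver: Bystander: screwdriver, 200 mm long, lying flat, origin on its underside near the middle, x towards its tip.
There are look-alikes about, which are no part of the job. Of the things like the bracket, leave any that is orange, purple or red; of the rest the larger one is meant.

How it is judged:
By the outcome, as a careful person would: the job done as asked, in the order asked, and still so for the second after the job is handed in, with the robot touching nothing.
It also fails if it takes over 62 s, if anything falls off the work surface, if the arm or the gripper's body presses on something with over 40 N, if the wrist force passes 120 N, or if a joint passes its speed limit or range.

## Working session

There is one attempt and no reset: what is moved stays moved. The work goes in short steps, Python scripts to look and compute and a tool call to move; the robot and the scene stay as the last step left them, time stands still between calls to the robot, and variables do not carry over. Pictures are saved under pics/ and viewed, at most 10 in all, crops included, and the job is handed in when it is done.

Besides the shell and the picture viewer there is one more tool, called after "Request:" by a JSON object that holds its "fn" and its "kwargs". step_arm: Moves the arm, as the interface text tells. Its arguments: {"type":"object","properties":{"increments":{"type":"array"},"grip":{"type":"number"},"force":{"type":"number"}},"required":["increments"]}

```bash
mkdir -p pics; ls
cat > h.py <<'E'
import numpy as np, cv2
from bench import telemetry, viewer, ticket, models
def cam(n):
    i=viewer.camera_info(n); f=192/np.tan(np.radians(i["fov_y"])/2)
    return np.array([[f,0,i["cx"]],[0,f,i["cy"]],[0,0,1]]),np.array(i["dist"],float),np.array(i["world_to_cam"])
def ray(n,uv):
    K,d,T=cam(n); p=cv2.undistortPoints(np.array(uv,float).reshape(-1,1,2),K,d).reshape(-1,2)
    v=np.c_[p[:,0],-p[:,1],-np.ones(len(p))]; R=T[:3,:3]
    return -R.T@T[:3,3], v@R
def at_z(n,uv,z):
    o,v=ray(n,uv); return o+v*((z-o[2])/v[:,2])[:,None]
def at_depth(n,uv,dep):
    o,v=ray(n,uv); uv=np.round(np.array(uv).reshape(-1,2)).astype(int)
    return o+v*dep[uv[:,1],uv[:,0]][:,None]
def proj(n,X):
    K,d,T=cam(n); c=np.array(X,float).reshape(-1,3)@T[:3,:3].T+T[:3,3]
    c=c*[1,-1,-1]; return cv2.projectPoints(c,np.zeros(3),np.zeros(3),K,d)[0].reshape(-1,2)
E
cat > a.py <<'E'
from h import *
for n in ("side","top"):
    im,d=viewer.grab_frame(n); np.save(f"pics/{n}0.npy",d); cv2.imwrite(f"pics/{n}_raw.png",im[:,:,::-1]); 
    cv2.imwrite(f"pics/{n}0.png",cv2.resize(im[:,:,::-1],(800,600)))
    print(n,ray(n,[[256,192]])[0].round(0))
    for q in ("bracket","scale","keypad","key_small_top","key_large_top","key_bar_top","key_square_top","tape","jar","screwdriver","pocket"):
        for r in models.mark_of(n,q)[:4]:
            uv=np.array(r["position"])*[512,384]; uv=np.clip(uv,0,[511,383])
            print(q,round(r["conf"],2),uv.round(0),at_depth(n,uv,d)[0].round(0))
print(telemetry.state()["t"])
E
python3 a.py
```

```text
pics
side [ 480. 1035.  649.]
bracket 0.97 [223. 348.] [577. 530.   7.]
bracket 0.95 [326. 252.] [360. 247.   9.]
bracket 0.91 [272. 281.] [489. 347.   5.]
bracket 0.85 [381. 331.] [281. 483.  10.]
scale 0.72 [247. 201.] [560.  80.  44.]
keypad 0.92 [258. 148.] [ 544. -245.   51.]
key_small_top 0.4 [276. 132.] [ 483. -498.    1.]
key_large_top 0.48 [254. 140.] [ 559. -276.   65.]
key_bar_top 0.53 [270. 142.] [ 506. -265.   63.]
key_bar_top 0.27 [241. 196.] [580.  52.  42.]
key_square_top 0.57 [258. 132.] [ 549. -352.   64.]
tape 0.72 [180. 267.] [691. 349.  42.]
jar 0.61 [194. 170.] [ 751. -160.    8.]
pocket 0.82 [244. 196.] [569.  54.  45.]
pocket 0.52 [256. 138.] [ 554. -294.   64.]
top [ 305.   74. 1506.]
bracket 0.87 [187. 201.] [491. 328.   9.]
bracket 0.79 [150. 222.] [423. 441.   5.]
bracket 0.76 [215. 244.] [360. 239.   6.]
bracket 0.76 [137. 270.] [276. 470.  13.]
scale 0.83 [287. 177.] [564.  22.  46.]
scale 0.54 [398. 186.] [ 540. -315.   49.]
keypad 0.4 [407. 206.] [ 479. -336.   65.]
key_small_top 0.38 [407. 210.] [ 469. -339.   54.]
key_large_top 0.66 [392. 182.] [ 550. -292.   65.]
key_large_top 0.36 [274. 175.] [569.  61.  41.]
key_bar_top 0.47 [386. 200.] [ 495. -276.   63.]
key_square_top 0.41 [411. 186.] [ 540. -349.   65.]
tape 0.82 [200. 138.] [695. 299.  -4.]
jar 0.63 [352. 120.] [ 737. -173.   83.]
screwdriver 0.68 [264. 120.] [751.  94.  18.]
screwdriver 0.47 [200. 137.] [697. 299.  -2.]
pocket 0.85 [274. 176.] [567.  62.  43.]
1.2
```

View pics/side0.png

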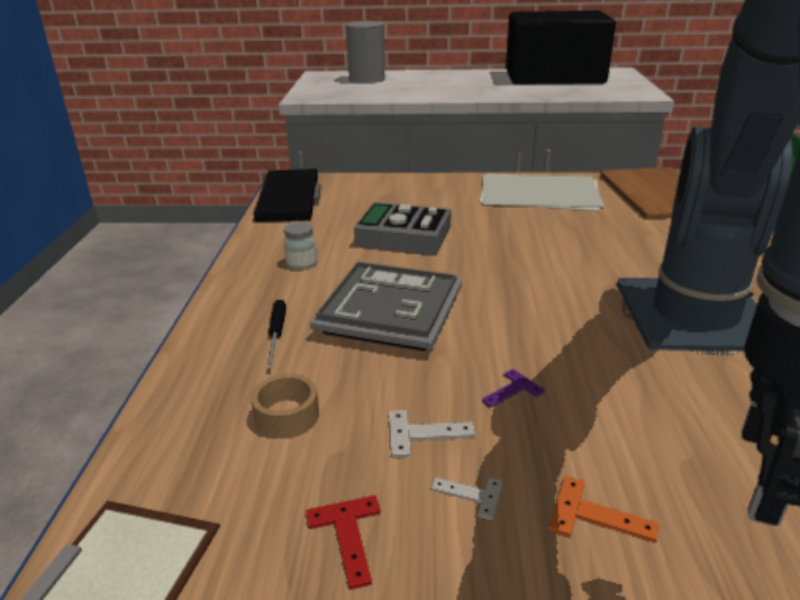

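View pics/top0.png

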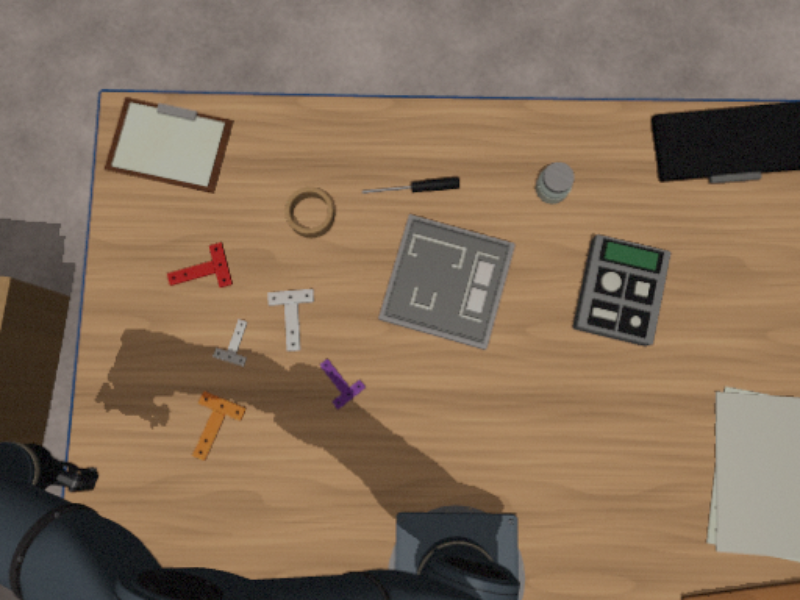

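The side picture shows five T brackets: red (345,540), orange (600,510), purple (513,388), a large silver one (430,430) and a small silver one (470,495). In the top picture the large silver one is at (292,315) and the small one at (234,343). The large silver one fits, since it is uncoloured and the larger of the two. In the top picture the keys are large (611,281), square (642,288), bar (604,314) and small (635,321). I'll confirm the bracket in a crop and fit poses.

```bash
cat > fit.py <<'E'
from h import *
from scipy.optimize import minimize
def T(): return np.array([[-70,-13],[24,-13],[24,-45],[50,-45],[50,45],[24,45],[24,13],[-70,13]],float)
def place(P,x,y,a):
    c,s=np.cos(a),np.sin(a); return np.c_[P[:,:2]@np.array([[c,s],[-s,c]])+[x,y],P[:,2]]
def box(lx,ly,z0,z1): return np.array([[sx*lx/2,sy*ly/2,z] for sx in(-1,1) for sy in(-1,1) for z in(z0,z1)])
def sil(n,kind,p):
    S=8; m=np.zeros((384*S//8,512*S//8),np.uint8); polys=[]
    if kind=="bracket":
        z=p[3] if len(p)>3 else 0
        for pr in (T()[[0,1,6,7]],T()[[2,3,4,5]]):
            P=np.vstack([np.c_[pr,np.full(4,z)],np.c_[pr,np.full(4,z+8)]]); polys.append(P)
    elif kind=="scale": polys=[np.vstack([box(220,220,0,40),box(200,200,40,53)])]
    else: polys=[box(190,150,0,50)]
    out=np.zeros((384,512),np.uint8)
    for P in polys:
        h=cv2.convexHull(proj(n,place(P,*p[:3])).astype(np.float32))
        cv2.fillPoly(out,[np.round(h*256).astype(np.int32)],255,cv2.LINE_AA,8)
    return out/255.
def fit(kind,masks,p0):
    B={n:cv2.GaussianBlur(m.astype(np.float32),(0,0),1) for n,m in masks.items()}
    def cost(q):
        p=np.array(p0)+np.array(q)*[1,1,.02]
        return sum(((cv2.GaussianBlur(sil(n,kind,p),(0,0),1)-b)**2).sum() for n,b in B.items())
    r=minimize(cost,[0,0,0],method="Nelder-Mead",options=dict(initial_simplex=[[0,0,0],[6,0,0],[0,6,0],[0,0,6]],xatol=.02,fatol=.05))
    return np.array(p0)+r.x*[1,1,.02],r.fun
E
cat > b.py <<'E'
from fit import *
import pickle
M={}
for n in ("side","top"):
    for q,uv in (("bracket",dict(side=(272,279),top=(187,202))),("scale",dict(side=(248,196),top=(287,180))),("keypad",dict(side=(258,145),top=(398,186)))):
        c=models.masks_of(n,q)
        c=sorted(c,key=lambda r:np.hypot(*(np.array(r["position"])*[512,384]-uv[n])))
        m=c[0]["mask"]; M[q,n]=m; print(n,q,round(c[0]["conf"],2),m.sum(),np.array(c[0]["position"])*[512,384], [int(r["mask"].sum()) for r in c[1:6]])
pickle.dump(M,open("M.pkl","wb"))
for k,p0 in (("bracket",(490,340,0)),("scale",(560,25,-.22)),("keypad",(530,-310,-.2))):
    for s in (("side",),("top",),("side","top")):
        p,f=fit(k,{n:M[k,n] for n in s},p0); print(k,s,p[:2].round(1),np.degrees(p[2]).round(2),round(f,1))
im=cv2.imread("pics/side_raw.png"); A=cv2.resize(im[225:385,190:430],(720,480),interpolation=cv2.INTER_CUBIC)
cv2.imwrite("pics/crop1.png",A)
E
python3 b.py
```

```text
side bracket 0.79 791 [262.8096 277.4016] [587, 423, 1227, 1095]
side scale 0.65 3777 [248.576  193.9968] []
side keypad 0.87 1275 [252.8768 146.9952] [20]
top bracket 0.92 400 [186.7776 191.3856] [216, 303, 442, 536]
top scale 0.9 5215 [286.0032 176.6016] []
top keypad 0.77 1917 [401.408  173.6832] []
bracket ('side',) [489.2 332.1] 5.1 27.9
bracket ('top',) [489.4 334.7] 7.08 84.5
bracket ('side', 'top') [489.2 333.8] 6.68 124.8
scale ('side',) [561.9  16.4] -12.12 482.1
scale ('top',) [560.   25.7] -15.17 22.1
scale ('side', 'top') [561.   24.3] -14.35 623.3
keypad ('side',) [ 549.6 -321.6] -10.5 402.5
keypad ('top',) [ 545.5 -319.6] -13.21 1284.2
keypad ('side', 'top') [ 547.9 -321.2] -10.93 1701.1
```

View pics/crop1.png

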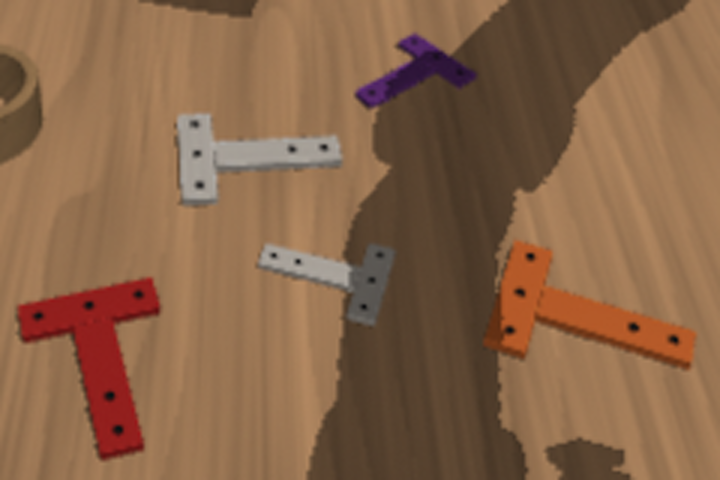

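The crop confirms the large silver bracket (260,155) as the one meant, with the small silver one at (330,280). The network masks have gaps, so I'll refine with low-saturation segmentation and locate the white keys and ribs too.

```bash
cat > c.py <<'E'
from fit import *
seed={"bracket":dict(side=(268,276),top=(187,203)),"scale":dict(side=(248,196),top=(280,185)),"keypad":dict(side=(258,150),top=(398,190))}
def seg(n,im,s,th=0.32):
    hsv=cv2.cvtColor(im,cv2.COLOR_BGR2HSV); g=(hsv[:,:,1]<th*255).astype(np.uint8)
    k,l=cv2.connectedComponents(g,connectivity=4); w=l[s[1]-3:s[1]+4,s[0]-3:s[0]+4].ravel(); w=w[w>0]
    m=(l==np.bincount(w).argmax()).astype(np.uint8)
    c,_=cv2.findContours(m,cv2.RETR_EXTERNAL,cv2.CHAIN_APPROX_NONE); o=np.zeros_like(m); cv2.drawContours(o,c,-1,1,-1); return o
ims={n:cv2.imread(f"pics/{n}_raw.png") for n in("side","top")}
if __name__=="__main__":
    for k,p0 in (("bracket",(490,334,.1)),("scale",(560,25,-.26)),("keypad",(545,-320,-.2))):
        ms={n:seg(n,ims[n],seed[k][n]) for n in ims}; print(k,{n:(int(m.sum()),sil(n,k,p0).sum().round()) for n,m in ms.items()})
        for s in (("side",),("top",),("side","top")):
            p,f=fit(k,{n:ms[n] for n in s},p0); print(k,s,p[:2].round(1),np.degrees(p[2]).round(2),round(f,1))
    for n,b in (("side",(340,380,215,300)),("top",(365,430,150,225))):
        x0,x1,y0,y1=b
        if n=="side": x0,x1,y0,y1=225,292,125,160
        g=ims[n][y0:y1,x0:x1].astype(int); w=((g.min(2)>130)&(np.ptp(g,axis=2)<60)).astype(np.uint8)
        N,l,st,ce=cv2.connectedComponentsWithStats(w)
        for i in range(1,N):
            if st[i,4]>5: print(n,st[i,4],(ce[i]+[x0,y0]).round(1),at_z(n,ce[i]+[x0,y0],64)[0].round(1))
    for n in ims:
        P=[]
        for s in (1,-1):pass
    big=[]
    for n,(x0,y0,w,h) in (("side",(195,120,105,105)),("top",(240,130,105,105))):
        big.append(cv2.resize(ims[n][y0:y0+h,x0:x0+w],(400,400),interpolation=cv2.INTER_CUBIC))
    cv2.imwrite("pics/crop2.png",np.hstack(big))
E
python3 c.py
```

```text
bracket {'side': (827, np.float64(940.0)), 'top': (550, np.float64(610.0))}
bracket ('side',) [489.5 330.5] 6.35 16.5
bracket ('top',) [488.2 333.2] 5.55 6.9
bracket ('side', 'top') [489.1 332.7] 5.71 28.5
scale {'side': (3731, np.float64(4648.0)), 'top': (5081, np.float64(5365.0))}
scale ('side',) [559.5  -3. ] -13.55 395.7
scale ('top',) [560.2  24.3] -15.06 50.3
scale ('side', 'top') [559.7  23.6] -14.85 707.4
keypad {'side': (1664, np.float64(1850.0)), 'top': (3256, np.float64(3538.0))}
keypad ('side',) [ 548.1 -321.6] -10.87 39.9
keypad ('top',) [ 547.7 -319.1] -12.59 72.0Traceback (most recent call last):
  File "c.py", line 13, in <module>
    p,f=fit(k,{n:ms[n] for n in s},p0); print(k,s,p[:2].round(1),np.degrees(p[2]).round(2),round(f,1))
        ~~~^^^^^^^^^^^^^^^^^^^^^^^^^^^
  File "fit.py", line 25, in fit
    r=minimize(cost,[0,0,0],method="Nelder-Mead",options=dict(initial_simplex=[[0,0,0],[6,0,0],[0,6,0],[0,0,6]],xatol=.02,fatol=.05))
    res = _minimize_neldermead(fun, x0, args, callback, bounds=bounds,
                               **options)
    fxr = func(xr)
    fx = function(np.copy(x), *(wrapper_args + args))
  File "fit.py", line 24, in cost
    return sum(((cv2.GaussianBlur(sil(n,kind,p),(0,0),1)-b)**2).sum() for n,b in B.items())
  File "fit.py", line 24, in <genexpr>
    return sum(((cv2.GaussianBlur(sil(n,kind,p),(0,0),1)-b)**2).sum() for n,b in B.items())
                                  ~~~^^^^^^^^^^
  File "fit.py", line 17, in sil
    h=cv2.convexHull(proj(n,place(P,*p[:3])).astype(np.float32))
                     ~~~~^^^^^^^^^^^^^^^^^^^
  File "h.py", line 16, in proj
    K,d,T=cam(n); c=np.array(X,float).reshape(-1,3)@T[:3,:3].T+T[:3,3]
          ~~~^^^
  File "h.py", line 4, in cam
    i=viewer.camera_info(n); f=192/np.tan(np.radians(i["fov_y"])/2)
ValueError: time passes only in moves, steps and waits
```

```bash
python3 - <<'E'
s=open("h.py").read()
s=s.replace("def cam(n):","from functools import lru_cache\n@lru_cache(None)\ndef cam(n):"); open("h.py","w").write(s)
s=open("c.py").read()
s=s.replace('for k,p0 in (("bracket",(490,334,.1)),("scale",(560,25,-.26)),("keypad",(545,-320,-.2)))','for k,p0 in (("keypad",(545,-320,-.2)),)')
open("c.py","w").write(s)
E
python3 c.py
cat > ribs.py <<'E'
from c import *
# rib centre lines, pocket frame: head loop + stem-end loop
def lines(o):
    segs=[]
    P=np.array([[24-o,-13-o],[24-o,-45-o],[50+o,-45-o],[50+o,45+o],[24-o,45+o],[24-o,13+o]])
    Q=np.array([[-45,-13-o],[-70-o,-13-o],[-70-o,13+o],[-45,13+o]])
    out=[]
    for L in (P,Q):
        for a,b in zip(L[:-1],L[1:]): out.append(a+(b-a)*np.linspace(0.03,.97,40)[:,None])
    return np.vstack(out)
def score(p,names,w=3,z=53):
    s=0
    for n in names:
        g=cv2.GaussianBlur(cv2.cvtColor(ims[n],cv2.COLOR_BGR2GRAY),(0,0),1).astype(np.float32)
        L=lines(3+w/2); X=place(np.c_[L,np.full(len(L),z)],*p)
        uv=proj(n,X).astype(np.float32); s+=cv2.remap(g,uv[:,0],uv[:,1],cv2.INTER_CUBIC).mean()
    return s
if __name__=="__main__":
    a=np.radians(-15); c,s=np.cos(a),np.sin(a); p0=np.array([560.2+12*c-35*s,24.3+12*s+35*c,a]); print("pocket from outline",p0[:2].round(1))
    for nm in (("side",),("top",),("side","top")):
        r=minimize(lambda q:-score(p0+q*[1,1,.02],nm),[0,0,0],method="Nelder-Mead",options=dict(initial_simplex=[[0,0,0],[4,0,0],[0,4,0],[0,0,4]],xatol=.02,fatol=.01))
        p=p0+r.x*[1,1,.02]; print(nm,p[:2].round(1),np.degrees(p[2]).round(2),round(r.fun,1), [round(score(p,nm,w),1) for w in(0,2,3,4,6)])
    for n in ims:  # tray floor depth near pocket
        d=np.load(f"pics/{n}0.npy"); uv=np.round(proj(n,[[*p[:2],45]])[0]).astype(int); print(n,"pocket z",[at_depth(n,uv+[i,j],d)[0,2].round(1) for i in(-2,2) for j in(-2,2)])
        uv=np.round(proj(n,[[489,332,8]])[0]).astype(int); print(n,"bracket z",[at_depth(n,uv+[i,j],d)[0,2].round(1) for i in(-1,1) for j in(-1,1)])
E
python3 ribs.py
```

```text
keypad {'side': (1664, np.float64(1850.0)), 'top': (3256, np.float64(3538.0))}
keypad ('side',) [ 548.1 -321.6] -10.87 39.9
keypad ('top',) [ 547.7 -319.1] -12.59 72.0
keypad ('side', 'top') [ 547.7 -319.6] -12.58 138.7
side 18 [258.5 132. ] [ 546.6 -349.4   64. ]
side 7 [276.7 133.4] [ 481.5 -336.7   64. ]
side 28 [254.2 138.6] [ 559.1 -291.2   64. ]
side 17 [272.3 140.8] [ 496.3 -273.4   64. ]
top 105 [391.  179.6] [ 557.7 -290.9   64. ]
top 63 [410.8 184.2] [ 544.7 -349.8   64. ]
top 67 [386.7 200.4] [ 494.4 -276.6   64. ]
top 26 [406.5 205. ] [ 481.7 -335.    64. ]
pocket from outline [580.8  55. ]
('side',) [579.1  54.9] -15.12 -120.6 [np.float32(116.3), np.float32(119.5), np.float32(120.6), np.float32(121.4), np.float32(121.8)]
('top',) [577.7  55.3] -15.13 -130.1 [np.float32(123.4), np.float32(128.3), np.float32(130.1), np.float32(131.5), np.float32(132.5)]
('side', 'top') [578.5  55.1] -15.12 -250.3 [np.float32(239.4), np.float32(247.4), np.float32(250.3), np.float32(252.4), np.float32(253.7)]
side pocket z [np.float64(42.7), np.float64(42.9), np.float64(44.7), np.float64(44.4)]
side bracket z [np.float64(7.7), np.float64(8.4), np.float64(8.2), np.float64(9.5)]
top pocket z [np.float64(45.5), np.float64(36.6), np.float64(35.5), np.float64(41.8)]
top bracket z [np.float64(11.7), np.float64(7.6), np.float64(11.3), np.float64(8.2)]
```

View pics/crop2.png

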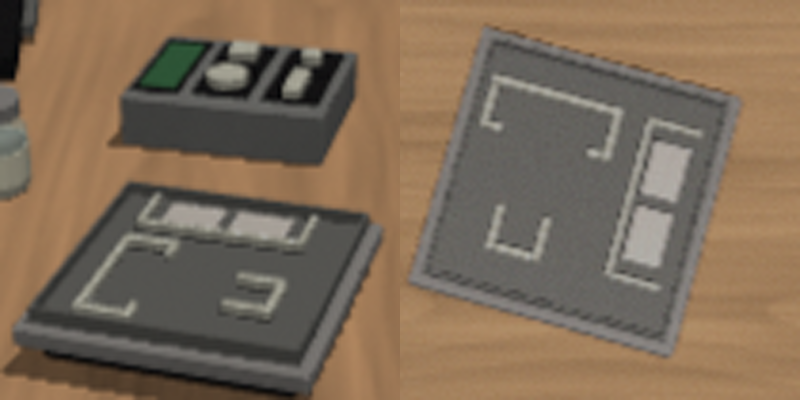

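The crop shows ribs round a T compartment with short stubs at the head ends; the small, large, bar and square keys are clear. Now I'll get the state and an improved rib fit.

```bash
sed -i 's/P=np.array(\[\[24-o,-13-o\],/P=np.array([[24-o,-38],/; s/\[24-o,13+o\]\])/[24-o,38]])/' ribs.py; python3 ribs.py | head -4; python3 -c "
from h import *
s=telemetry.state(); print(s['t'],s['tcp_pos'],np.round(s['orientation'],3),s['grip_width'],s['ft_force'])"
```

```text
pocket from outline [580.8  55. ]
('side',) [579.2  55. ] -14.74 -126.6 [np.float32(122.3), np.float32(125.5), np.float32(126.6), np.float32(127.2), np.float32(127.0)]
('top',) [577.7  55.4] -14.91 -135.2 [np.float32(128.3), np.float32(133.4), np.float32(135.2), np.float32(136.4), np.float32(136.9)]
('side', 'top') [578.4  55.1] -14.84 -261.1 [np.float32(250.2), np.float32(258.3), np.float32(261.1), np.float32(262.9), np.float32(263.1)]
1.5 [214.10156432 640.14552802 404.68947246] [[-0.948  0.317 -0.   ]
 [ 0.317  0.948 -0.   ]
 [-0.    -0.    -1.   ]] 85.42005411683452 [ 0.11445614 -0.80430263  0.24289138]
```

Request:
{"fn": "step_arm", "kwargs": {"increments": [0.25, -0.25, 0, 0, 0, 0, 0.45, -0.45, -0.1, 0, 0, 0, 0.65, -0.65, -0.2, 0, 0, 0, 0.85, -0.85, -0.2, 0, 0, 0, 1, -1, -0.2, 0, 0, 0], "grip": 0, "force": 40}}

```text
t: 2.0
tcp_pos: [388.6, 465.0, 366.5]
orientation: [[-0.949, 0.317, -0.0], [0.317, 0.949, -0.001], [0.0, -0.001, -1.0]]
ft_force: [1.6, 0.3, 0.8]
grip_width: 12.3
grip_force: 0.0
```

Request:
{"fn": "step_arm", "kwargs": {"increments": [0.1, -0.25, 0, 0, 0, 0, 0.2, -0.5, 0, 0, 0, 0, 0.3, -0.75, 0, 0, 0, 0, 0.34, -1, 0, 0, 0, 0]}}

```text
t: 2.4
tcp_pos: [454.5, 276.4, 367.3]
orientation: [[-0.948, 0.318, 0.001], [0.318, 0.948, 0.0], [-0.001, 0.001, -1.0]]
ft_force: [1.0, -0.1, -0.0]
grip_width: -0.2
grip_force: 0.0
```

Request:
{"fn": "step_arm", "kwargs": {"increments": [0, -0.25, 0, 0, 0, 0, 0, -0.5, 0, 0, 0, 0, 0, -0.75, 0, 0, 0, 0, 0, -1, 0, 0, 0, 0]}}

```text
t: 2.8
tcp_pos: [453.0, 76.3, 367.5]
orientation: [[-0.948, 0.317, 0.001], [0.317, 0.948, 0.0], [-0.001, 0.0, -1.0]]
ft_force: [1.6, 0.1, 0.9]
grip_width: 0.3
grip_force: 0.0
```

Request:
{"fn": "step_arm", "kwargs": {"increments": [0, -0.25, 0, 0, 0, 0, 0, -0.5, 0, 0, 0, 0, 0, -0.75, 0, 0, 0, 0, 0, -1, 0, 0, 0, 0]}}

```text
t: 3.2
tcp_pos: [453.0, -123.7, 367.6]
orientation: [[-0.948, 0.317, 0.001], [0.317, 0.948, -0.0], [-0.001, 0.0, -1.0]]
ft_force: [0.9, -0.0, 0.3]
grip_width: -0.1
grip_force: 0.0
```

Request:
{"fn": "step_arm", "kwargs": {"increments": [0, -0.25, 0, 0, 0, 0, 0, -0.5, -0.1, 0, 0, 0, 0, -0.75, -0.25, 0, 0, 0, 0, -0.875, -0.45, 0, 0, 0, 0, -0.875, -0.5, 0, 0, 0, 0, -0.875, -0.5, 0, 0, 0]}}

```text
t: 3.8
tcp_pos: [452.3, -297.7, 264.9]
orientation: [[-0.948, 0.32, -0.004], [0.32, 0.948, 0.002], [0.004, 0.0, -1.0]]
ft_force: [-0.4, 0.1, -0.1]
grip_width: 0.0
grip_force: 0.0
```

Request:
{"fn": "step_arm", "kwargs": {"increments": [0.147, -0.19, 0, 0, 0, 0, 0.147, -0.19, 0, 0, 0, 0, 0.147, -0.19, -0.05, 0, 0, 0]}}

```text
t: 4.1
tcp_pos: [484.0, -334.8, 259.0]
orientation: [[-0.948, 0.317, 0.004], [0.317, 0.948, -0.002], [-0.004, -0.001, -1.0]]
ft_force: [0.7, 0.4, -0.3]
grip_width: 0.1
grip_force: 0.0
```

Run:
```python
from h import *
s=telemetry.state(); print(s['tcp_pos'],s['t'])
tip=np.array(s['tcp_pos'])+173*np.array(s['orientation'])[:,2]
big=[]
for n in("side","top"):
    im,d=viewer.grab_frame(n); im=im[:,:,::-1].copy()
    uv=proj(n,[tip,[481.6,-335.5,64]]); print(n,uv)
    x0,y0=(int(uv[1][0])-50,int(uv[1][1])-50); c=cv2.resize(im[y0:y0+100,x0:x0+100],(400,400),interpolation=cv2.INTER_CUBIC)
    for p,col in zip(uv,((0,0,255),(0,255,0))): cv2.circle(c,tuple(int(v) for v in (p-[x0,y0]+.5)*4),4,col,1)
    big.append(c)
cv2.imwrite("pics/key1.png",np.hstack(big))
```

```text
[ 483.95409718 -334.84756718  258.95837663] 4.1
side [[275.88239237 127.78891919]
 [276.68367861 133.56048777]]
top [[408.62995995 203.1520067 ]
 [406.65665996 205.03473198]]
```

View pics/key1.png

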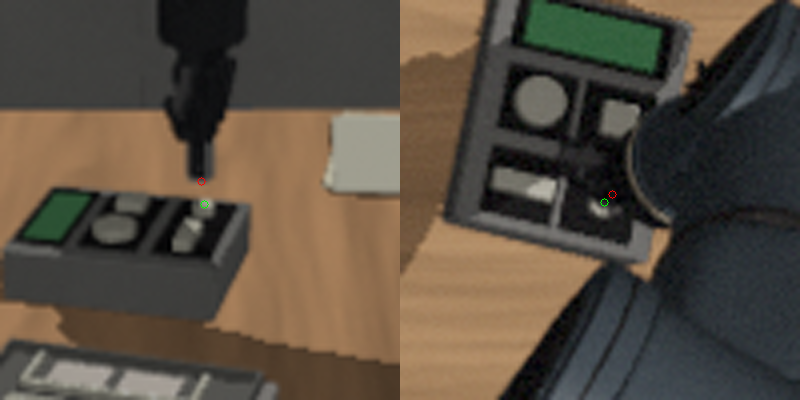

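The tip marker agrees with the fingertip, 22 mm above the small key.

Request:
{"fn": "step_arm", "kwargs": {"increments": [-0.007, 0, -0.04, 0, 0, 0, -0.007, 0, -0.08, 0, 0, 0, -0.007, 0, -0.1, 0, 0, 0, -0.007, 0, -0.1, 0, 0, 0]}}

```text
t: 4.6
tcp_pos: [481.1, -334.2, 236.5]
orientation: [[-0.948, 0.317, -0.001], [0.317, 0.948, 0.001], [0.001, 0.001, -1.0]]
ft_force: [0.1, 1.3, 2.5]
grip_width: 0.1
grip_force: 1.0
```

Request:
{"fn": "step_arm", "kwargs": {"increments": [0, 0, -0.012, 0, 0, 0, 0, 0, -0.024, 0, 0, 0, 0, 0, -0.03, 0, 0, 0, 0, 0, -0.03, 0, 0, 0]}}

```text
t: 5.0
tcp_pos: [481.3, -334.6, 231.5]
orientation: [[-0.948, 0.317, 0.0], [0.317, 0.948, 0.0], [-0.0, 0.0, -1.0]]
ft_force: [-2.0, 3.4, 7.3]
grip_width: -0.5
grip_force: 3.2
```

Request:
{"fn": "step_arm", "kwargs": {"increments": [0, 0, -0.01, 0, 0, 0, 0, 0, -0.012, 0, 0, 0, 0, 0, -0.012, 0, 0, 0]}}

```text
t: 5.3
tcp_pos: [481.1, -334.6, 231.1]
orientation: [[-0.948, 0.317, 0.001], [0.317, 0.948, -0.0], [-0.001, 0.0, -1.0]]
ft_force: [-7.7, 6.5, 29.4]
grip_width: -0.1
grip_force: 15.1
```

Bottomed out. Now lift and move over the large key.

Request:
{"fn": "step_arm", "kwargs": {"increments": [0, 0, 0.07, 0, 0, 0, 0, 0, 0.14, 0, 0, 0, 0.1, 0.06, 0.15, 0, 0, 0, 0.25, 0.14, 0.15, 0, 0, 0, 0.385, 0.215, 0.15, 0, 0, 0, 0.385, 0.215, 0.1, 0, 0, 0, 0.385, 0.215, 0.08, 0, 0, 0, 0.385, 0.215, 0.06, 0, 0, 0, 0.385, 0.215, 0.06, 0, 0, 0]}}

```text
t: 6.2
tcp_pos: [557.2, -292.6, 240.2]
orientation: [[-0.948, 0.319, -0.002], [0.319, 0.948, -0.0], [0.001, -0.001, -1.0]]
ft_force: [-0.2, 0.1, 0.2]
grip_width: -0.2
grip_force: 0.0
```

Centred on the large key, tip 3 mm above it.

Request:
{"fn": "step_arm", "kwargs": {"increments": [0.005, 0.007, -0.015, 0, 0, 0, 0.005, 0.007, -0.03, 0, 0, 0, 0.005, 0.007, -0.045, 0, 0, 0, 0.005, 0.007, -0.05, 0, 0, 0, 0.005, 0.007, -0.05, 0, 0, 0]}}

```text
t: 6.7
tcp_pos: [559.2, -290.8, 231.5]
orientation: [[-0.948, 0.318, 0.001], [0.318, 0.948, -0.001], [-0.001, -0.0, -1.0]]
ft_force: [-3.0, -1.1, 8.9]
grip_width: -0.1
grip_force: 4.4
```

Request:
{"fn": "step_arm", "kwargs": {"increments": [0, 0, -0.008, 0, 0, 0, 0, 0, -0.011, 0, 0, 0, 0, 0, -0.011, 0, 0, 0]}}

```text
t: 7.0
tcp_pos: [559.1, -290.8, 231.2]
orientation: [[-0.948, 0.318, 0.002], [0.318, 0.948, -0.001], [-0.002, -0.0, -1.0]]
ft_force: [-7.4, 2.4, 27.1]
grip_width: 0.0
grip_force: 13.8
```

Both bottomed. Lift and travel to the bracket.

Request:
{"fn": "step_arm", "kwargs": {"increments": [0, 0, 0.1, 0, 0, 0, 0, 0, 0.3, 0, 0, 0, -0.05, 0.2, 0.5, 0, 0, 0, -0.1, 0.4, 0.5, 0, 0, 0, -0.2, 0.6, 0.5, 0, 0, 0, -0.3, 0.8, 0.5, 0, 0, 0, -0.35, 1, 0.5, 0, 0, 0, -0.35, 1, 0.5, 0, 0, 0]}}

```text
t: 7.8
tcp_pos: [488.1, -84.9, 328.5]
orientation: [[-0.951, 0.31, -0.001], [0.31, 0.951, 0.003], [0.002, 0.002, -1.0]]
ft_force: [-0.3, -0.4, 0.2]
grip_width: -0.0
grip_force: 0.0
```

Request:
{"fn": "step_arm", "kwargs": {"increments": [0, 0.24, 0, 0, 0, 0, 0, 0.48, 0, 0, 0, 0.05, 0, 0.72, 0, 0, 0, 0.1, 0, 0.96, 0, 0, 0, 0.13, 0, 1, 0, 0, 0, 0.13], "grip": 0.8}}

```text
t: 8.3
tcp_pos: [489.3, 115.4, 328.5]
orientation: [[-0.994, 0.109, 0.0], [0.109, 0.994, 0.003], [-0.0, 0.003, -1.0]]
ft_force: [-0.4, -0.7, 0.1]
grip_width: 68.2
grip_force: 0.0
```

Request:
{"fn": "step_arm", "kwargs": {"increments": [0, 0.24, 0, 0, 0, 0.05, 0, 0.48, 0, 0, 0, 0.1, 0, 0.72, 0, 0, 0, 0.139, 0, 0.96, 0, 0, 0, 0.139, 0, 1, 0, 0, 0, 0.139, 0, 1, 0, 0, 0, 0.139]}}

```text
t: 8.9
tcp_pos: [489.2, 311.1, 328.0]
orientation: [[-0.995, -0.102, -0.0], [-0.102, 0.995, 0.0], [0.0, 0.0, -1.0]]
ft_force: [-0.9, -0.1, -0.3]
grip_width: 68.5
grip_force: 0.0
```

Request:
{"fn": "step_arm", "kwargs": {"increments": [0, 0.108, -0.2, 0, 0, 0, 0, 0.108, -0.4, 0, 0, 0, 0, 0.108, -0.6, 0, 0, 0, 0, 0.108, -0.7, 0, 0, 0, 0, 0.108, -0.74, 0, 0, 0, 0, 0.108, -0.74, 0, 0, 0]}}

```text
t: 9.5
tcp_pos: [489.9, 329.5, 180.0]
orientation: [[-0.995, -0.097, -0.001], [-0.097, 0.995, -0.002], [0.001, -0.002, -1.0]]
ft_force: [0.6, 0.6, 0.7]
grip_width: 68.2
grip_force: 0.0
```

Request:
{"fn": "step_arm", "kwargs": {"increments": [-0.004, 0.012, -0.015, 0, 0, 0, -0.004, 0.012, -0.03, 0, 0, 0, -0.004, 0.012, -0.03, 0, 0, 0]}}

```text
t: 9.8
tcp_pos: [488.7, 333.8, 175.3]
orientation: [[-0.995, -0.1, 0.001], [-0.1, 0.995, 0.001], [-0.001, 0.001, -1.0]]
ft_force: [0.1, -0.6, -0.1]
grip_width: 68.1
grip_force: 0.0
```

Request:
{"fn": "step_arm", "kwargs": {"increments": [0, 0, 0, 0, 0, 0, 0, 0, 0, 0, 0, 0, 0, 0, 0, 0, 0, 0, 0, 0, 0, 0, 0, 0, 0, 0, 0, 0, 0, 0, 0, 0, 0, 0, 0, 0, 0, 0, 0, 0, 0, 0, 0, 0, 0, 0, 0, 0], "grip": 0, "force": 50}}

```text
t: 10.6
tcp_pos: [488.6, 333.7, 175.1]
orientation: [[-0.995, -0.1, 0.0], [-0.1, 0.995, 0.0], [-0.0, 0.0, -1.0]]
ft_force: [-1.0, -0.4, 4.1]
grip_width: 23.7
grip_force: 49.2
```

Request:
{"fn": "step_arm", "kwargs": {"increments": [0, 0, 0.03, 0, 0, 0, 0, 0, 0.1, 0, 0, 0, 0, 0, 0.25, 0, 0, 0, 0, 0, 0.4, 0, 0, 0, 0, 0, 0.5, 0, 0, 0, 0, 0, 0.5, 0, 0, 0, 0, 0, 0.5, 0, 0, 0]}}

```text
t: 11.3
tcp_pos: [488.4, 333.7, 275.3]
orientation: [[-0.995, -0.1, 0.001], [-0.1, 0.995, 0.001], [-0.001, 0.001, -1.0]]
ft_force: [-0.4, 0.1, -1.9]
grip_width: 24.3
grip_force: 49.4
```

```bash
cat > held.py <<'E'
from c import *
import sys
s=telemetry.state(); t=np.array(s['tcp_pos']); R=np.array(s['orientation']); print(s['t'],t.round(1),s['grip_width'],s['grip_force'],np.round(s['ft_force'],1),"tool yaw-90:",np.degrees(np.arctan2(R[1,1],R[0,1])).round(2)-90)
big=[]
for n in("side","top"):
    im,d=viewer.grab_frame(n); im=im[:,:,::-1].copy(); cv2.imwrite(f"pics/{sys.argv[1]}_{n}.png",im); np.save(f"pics/{sys.argv[1]}_{n}.npy",d)
    uv=proj(n,[t+R[:,2]*171])[0]; x0,y0=(int(uv[0])-50,int(uv[1])-50); print(n,x0,y0)
    big.append(cv2.resize(im[y0:y0+100,x0:x0+100],(400,400),interpolation=cv2.INTER_CUBIC))
cv2.imwrite(f"pics/{sys.argv[1]}.png",np.hstack(big))
E
python3 held.py held1
```

```text
11.3 [488.4 333.7 275.3] 24.323379342374384 49.40991818904877 [-0.4  0.1 -1.9] tool yaw-90: 5.719999999999999
side 222 191
top 130 147
```

View pics/held1.png

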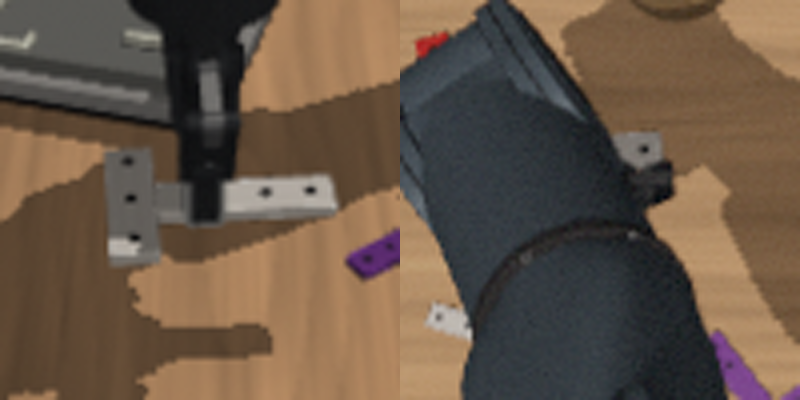

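The side view shows the bracket held at mid-stem and level, head to the left (+x) with its centre at (130,205) in the crop. Carry it over the pocket.

Request:
{"fn": "step_arm", "kwargs": {"increments": [0.05, -0.15, 0, 0, 0, -0.03, 0.1, -0.35, 0, 0, 0, -0.07, 0.15, -0.55, 0, 0, 0, -0.11, 0.2, -0.75, 0, 0, 0, -0.15, 0.22, -0.95, 0, 0, 0, -0.19, 0.224, -1, 0, 0, 0, -0.229, 0.224, -1, 0, 0, 0, -0.229]}}

```text
t: 12.1
tcp_pos: [533.3, 131.5, 273.8]
orientation: [[-0.965, 0.262, -0.002], [0.262, 0.965, -0.002], [0.001, -0.002, -1.0]]
ft_force: [0.1, 0.5, -1.6]
grip_width: 24.2
grip_force: 49.4
```

Request:
{"fn": "step_arm", "kwargs": {"increments": [0.07, -0.15, 0, 0, 0, 0, 0.15, -0.28, 0, 0, 0, 0, 0.224, -0.39, -0.05, 0, 0, 0, 0.224, -0.39, -0.12, 0, 0, 0, 0.224, -0.39, -0.15, 0, 0, 0, 0.224, -0.39, -0.15, 0, 0, 0, 0.224, -0.39, -0.15, 0, 0, 0]}}

```text
t: 12.8
tcp_pos: [577.9, 57.3, 244.5]
orientation: [[-0.967, 0.254, -0.001], [0.254, 0.967, 0.001], [0.001, 0.0, -1.0]]
ft_force: [-0.4, 1.0, -0.6]
grip_width: 23.9
grip_force: 49.5
```

```bash
python3 held.py held2
```

```text
12.8 [577.9  57.3 244.5] 23.89164545724762 49.46168661117554 [-0.4  1.  -0.6] tool yaw-90: -14.739999999999995
side 190 137
top 225 120
```

View pics/held2.png

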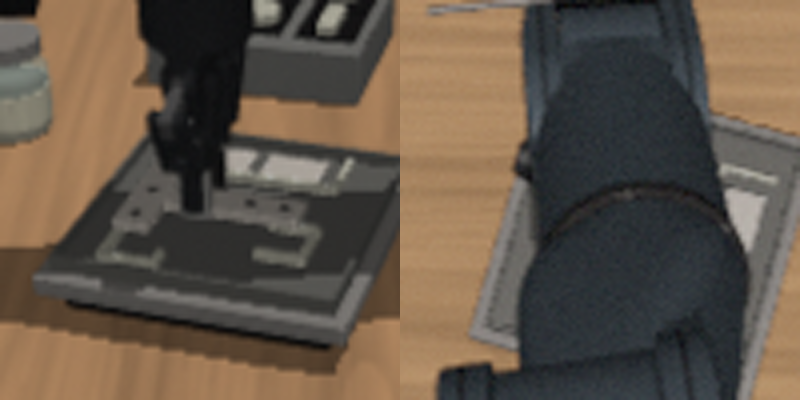

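The bracket hovers about 24 mm over the T compartment, aligned with the ribs. Lower it gently.

Request:
{"fn": "step_arm", "kwargs": {"increments": [0, -0.009, -0.03, 0, 0, 0, 0, -0.009, -0.06, 0, 0, 0, 0, -0.009, -0.075, 0, 0, 0, 0, -0.009, -0.085, 0, 0, 0, 0, -0.009, -0.095, 0, 0, 0, 0, -0.009, -0.1, 0, 0, 0, 0, -0.009, -0.1, 0, 0, 0]}}

```text
t: 13.6
tcp_pos: [578.1, 53.9, 224.5]
orientation: [[-0.966, 0.257, -0.0], [0.257, 0.966, -0.0], [0.0, -0.0, -1.0]]
ft_force: [0.2, -0.5, -1.4]
grip_width: 24.2
grip_force: 49.5
```

Request:
{"fn": "step_arm", "kwargs": {"increments": [0, 0.005, -0.008, 0, 0, 0, 0, 0.005, -0.014, 0, 0, 0, 0, 0.005, -0.019, 0, 0, 0, 0, 0.005, -0.022, 0, 0, 0, 0, 0.005, -0.022, 0, 0, 0]}}

```text
t: 14.1
tcp_pos: [578.1, 54.9, 220.1]
orientation: [[-0.966, 0.257, -0.0], [0.257, 0.966, -0.0], [0.0, -0.0, -1.0]]
ft_force: [-0.7, 0.6, -1.2]
grip_width: 23.9
grip_force: 49.5
```

Request:
{"fn": "step_arm", "kwargs": {"increments": [0, 0, -0.005, 0, 0, 0, 0, 0, -0.005, 0, 0, 0]}}

```text
t: 14.3
tcp_pos: [578.1, 54.9, 219.1]
orientation: [[-0.966, 0.257, -0.0], [0.257, 0.966, -0.0], [0.0, -0.0, -1.0]]
ft_force: [0.5, 1.0, -1.6]
grip_width: 24.0
grip_force: 49.5
```

Request:
{"fn": "step_arm", "kwargs": {"increments": [0, 0, -0.004, 0, 0, 0, 0, 0, -0.007, 0, 0, 0, 0, 0, -0.007, 0, 0, 0]}}

```text
t: 14.6
tcp_pos: [578.2, 54.9, 218.1]
orientation: [[-0.966, 0.257, 0.0], [0.257, 0.966, 0.0], [-0.0, 0.0, -1.0]]
ft_force: [-1.7, -0.7, 3.4]
grip_width: 23.8
grip_force: 50.0
```

Contact felt. Let go.

Request:
{"fn": "step_arm", "kwargs": {"increments": [0, 0, 0, 0, 0, 0, 0, 0, 0, 0, 0, 0, 0, 0, 0, 0, 0, 0, 0, 0, 0, 0, 0, 0, 0, 0, 0, 0, 0, 0], "grip": 0.6}}

```text
t: 15.1
tcp_pos: [578.1, 54.9, 217.7]
orientation: [[-0.966, 0.257, -0.0], [0.257, 0.966, -0.0], [0.0, -0.0, -1.0]]
ft_force: [0.1, 0.5, 0.2]
grip_width: 51.1
grip_force: 0.0
```

Request:
{"fn": "step_arm", "kwargs": {"increments": [0, 0, 0.03, 0, 0, 0, 0, 0, 0.1, 0, 0, 0, 0, 0, 0.3, 0, 0, 0, 0, 0, 0.5, 0, 0, 0, -0.1, -0.2, 0.5, 0, 0, 0, -0.2, -0.45, 0.5, 0, 0, 0, -0.3, -0.7, 0.5, 0, 0, 0, -0.4, -0.95, 0.5, 0, 0, 0, -0.41, -1, 0.5, 0, 0, 0, -0.41, -1, 0.5, 0, 0, 0]}}

```text
t: 16.1
tcp_pos: [494.6, -149.1, 319.2]
orientation: [[-0.965, 0.263, 0.001], [0.263, 0.965, -0.002], [-0.001, -0.002, -1.0]]
ft_force: [-0.7, 0.3, 0.4]
grip_width: 51.1
grip_force: 0.0
```

Run:
```python
from fit import *
import c
big=[]; P={}
for n,(x0,y0) in (("side",(195,150)),("top",(235,130))):
    im,d=viewer.grab_frame(n); im=im[:,:,::-1].copy(); c.ims[n]=im
    uvs=proj(n,place(np.array([[-60,0,53.],[-50,0,53],[0,0,53],[37,0,53],[37,40,53],[37,-40,53]]),578.4,55.1,np.radians(-14.85)))
    print(n,"bracket top z",at_depth(n,uvs,d)[:,2].round(1))
    big.append(cv2.resize(im[y0:y0+100,x0:x0+100],(400,400),interpolation=cv2.INTER_CUBIC))
cv2.imwrite("pics/placed.png",np.hstack(big)); print(telemetry.state()["tcp_pos"])
```

```text
side bracket top z [51.9 52.1 53.2 50.4 51.  49.2]
top bracket top z [49.8 54.1 50.5 50.3 57.9 43.6]
[ 496.22625746 -145.20293812  318.72255887]
```

View pics/placed.png

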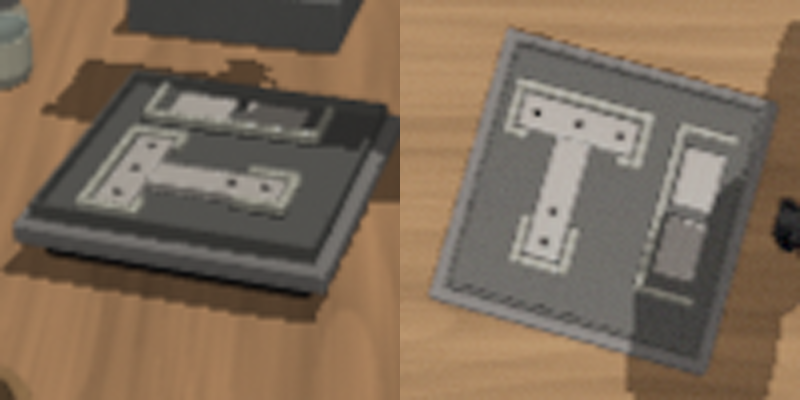

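The bracket lies flat inside the ribs in both views, centred in the compartment. Now the bar key.

Request:
{"fn": "step_arm", "kwargs": {"increments": [0, -0.2, 0, 0, 0, 0, 0, -0.4, 0, 0, 0, 0, 0, -0.6, 0, 0, 0, 0, 0, -0.65, -0.1, 0, 0, 0, 0, -0.65, -0.25, 0, 0, 0, 0, -0.65, -0.36, 0, 0, 0, 0, -0.65, -0.38, 0, 0, 0, 0, -0.65, -0.38, 0, 0, 0], "grip": 0}}

```text
t: 17.0
tcp_pos: [496.9, -273.9, 241.7]
orientation: [[-0.967, 0.255, -0.001], [0.255, 0.967, 0.001], [0.001, 0.001, -1.0]]
ft_force: [0.5, 0.2, 0.3]
grip_width: -0.1
grip_force: 0.0
```

Request:
{"fn": "step_arm", "kwargs": {"increments": [-0.006, -0.006, -0.01, 0, 0, 0, -0.006, -0.006, -0.025, 0, 0, 0, -0.006, -0.006, -0.04, 0, 0, 0, -0.006, -0.006, -0.053, 0, 0, 0, -0.006, -0.006, -0.053, 0, 0, 0]}}

```text
t: 17.5
tcp_pos: [495.4, -276.5, 231.6]
orientation: [[-0.966, 0.257, 0.002], [0.257, 0.966, -0.001], [-0.002, -0.0, -1.0]]
ft_force: [1.4, -0.2, 4.6]
grip_width: -0.1
grip_force: 2.4
```

Request:
{"fn": "step_arm", "kwargs": {"increments": [0, 0, -0.006, 0, 0, 0, 0, 0, -0.012, 0, 0, 0, 0, 0, -0.012, 0, 0, 0]}}

```text
t: 17.8
tcp_pos: [495.3, -276.5, 231.1]
orientation: [[-0.966, 0.257, 0.003], [0.257, 0.966, -0.001], [-0.003, -0.0, -1.0]]
ft_force: [-5.4, 3.4, 28.3]
grip_width: 0.2
grip_force: 13.9
```

Fully down. Lift clear, then check once and hand in.

Request:
{"fn": "step_arm", "kwargs": {"increments": [0, 0, 0.1, 0, 0, 0, 0, 0, 0.3, 0, 0, 0, 0, 0, 0.5, 0, 0, 0, 0, 0, 0.6, 0, 0, 0, 0, 0, 0.6, 0, 0, 0, 0, 0, 0.6, 0, 0, 0]}}

```text
t: 18.4
tcp_pos: [494.7, -276.2, 348.6]
orientation: [[-0.966, 0.257, 0.0], [0.257, 0.966, -0.0], [-0.0, 0.0, -1.0]]
ft_force: [0.5, -0.5, -0.4]
grip_width: 0.2
grip_force: 0.0
```

Run:
```python
from h import *
s=telemetry.state(); print(s["t"],s["tcp_pos"],s["ft_force"])
im,d=viewer.grab_frame("side"); cv2.imwrite("pics/end.png",cv2.resize(im[110:290,150:390,::-1],(800,600)))
print(ticket.finish_job())
```

```text
18.4 [ 494.70423763 -276.20297259  348.63307048] [ 0.49725882 -0.54885098 -0.38715668]
the job is handed in; nothing more can be done
None
```

I handed the job in at about 18 s: small key pressed, then large key, then the silver bracket laid flat in the T compartment and released, then the bar key; each key bottomed out at 27–29 N, and the hand-in gave no verdict.

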